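# Set the three pads of a sole-bonding jig, heel to toe

## Task

A freshly cemented sandal sole lies in the bonding jig. With a fingertip, press the three black-headed plungers down one after the other, first the heel, then the waist, then the toe, each gently and only until its pad rests on the sole, and leave all three down. Do not pull a plunger up, do not lean hard on the jig, and leave the glue bottle, the brush and the rubber block where they are.

Things in the scene. Friction and masses are not known exactly. Their poses are not given: they have to be found in the camera images.
- jig: Bonding jig fixed to the bench, at any yaw: plywood base 380 x 150 x 18 mm, a brown sole on it (270 mm long, 24 thick) and over the sole's middle line an aluminium bar (30 mm wide, top 92 mm up) on end posts, with three upright plungers 90 mm apart. Origin: centre of the underside. x along the sole from heel (narrow end, 63 mm wide, raised grid) to toe (broad end, 94 mm wide); z up.
- heel_top (a point): Centre of the top face of the heel plunger's round black head (36 mm across, 12 mm thick), which stands over the narrow end of the sole, at x = -95 mm in the jig's frame. With the plunger at 0 it is 130 mm above the work surface and it sinks with the plunger; the head is the only thing to press.
- waist_top (a point): Centre of the top face of the waist plunger's round black head (36 mm across, 12 mm thick), which stands in the middle of the row, at x = -5 mm in the jig's frame. With the plunger at 0 it is 130 mm above the work surface and it sinks with the plunger; the head is the only thing to press.
- toe_top (a point): Centre of the top face of the toe plunger's round black head (36 mm across, 12 mm thick), which stands over the broad end of the sole, at x = +85 mm in the jig's frame. With the plunger at 0 it is 130 mm above the work surface and it sinks with the plunger; the head is the only thing to press.
- heel (a joint): Travel of the heel plunger straight down, in m: 0 raised, 0.018 when its white pad rests on the sole; It slides against a steady drag of about 3 N and stays where it is left. Once the pad is down, the head itself, a sprung cap, gives 8 mm more (from 5 N, 1.2 N/mm) and comes back up when let go. It starts between 0 and 0.003; it could also be drawn up, to -0.010.
- waist (a joint): Travel of the waist plunger straight down, in m: 0 raised, 0.018 when its white pad rests on the sole; It slides against a steady drag of about 3 N and stays where it is left. Once the pad is down, the head itself, a sprung cap, gives 8 mm more (from 5 N, 1.2 N/mm) and comes back up when let go. It starts between 0 and 0.003; it could also be drawn up, to -0.010.
- toe (a joint): Travel of the toe plunger straight down, in m: 0 raised, 0.018 when its white pad rests on the sole; It slides against a steady drag of about 3 N and stays where it is left. Once the pad is down, the head itself, a sprung cap, gives 8 mm more (from 5 N, 1.2 N/mm) and comes back up when let go. It starts between 0 and 0.003; it could also be drawn up, to -0.010.
- glue_bottle: White plastic glue bottle, loose, 64 mm across, 125 mm tall, standing beside the jig; origin at the centre of its underside, z up. To be left alone.
- brush: Glue brush, loose, about 200 mm long, lying beside the jig; origin on its underside, x from handle to bristles. To be left alone.
- rubber_block: Grey rubber block, loose, 90 x 42 x 30 mm, lying beside the jig; origin at the centre of its underside, x along its length. To be left alone.

How it is judged (in metres and radians):
On the way, in this order (a step that is already met when the one before it is completed fails the run):
1. the heel plunger is pressed down until its pad rests on the sole (value of joint heel above 0.0145 m and contact force between the fingers and jig above 0.3 N), for 0.05 s.
2. the waist plunger is pressed down until its pad rests on the sole (value of joint waist above 0.0145 m and contact force between the fingers and jig above 0.3 N), for 0.05 s.
3. the toe plunger is pressed down until its pad rests on the sole (value of joint toe above 0.0145 m and contact force between the fingers and jig above 0.3 N), for 0.05 s.
At the end, for the whole second after the job is handed in: All three plungers are down (each at least 14.5 of its 18 mm), the bottle stands upright, and bottle, brush and block lie within 20 mm of where they were (value of joint each of heel, waist, toe above 0.0145 m and distance of each of glue_bottle, brush, rubber_block from where it was at the start of the episode below 0.02 m and angle between glue_bottle's own z axis and vertical below 0.15 rad); the robot touches nothing.
It fails at once if the waist plunger is pressed (past 8 mm) before the heel plunger is down (value of joint waist above 0.008 m and value of joint heel below 0.0125 m).
It fails at once if the toe plunger is pressed (past 8 mm) before the heel and waist plungers are down (value of joint toe above 0.008 m and value of joint any of heel, waist below 0.0125 m).
It fails at once if the jig or a plunger is pushed harder than 22 N (contact force between any of the fingers, the arm and jig above 22 N).
It fails at once if a plunger is pulled up (more than 5 mm above raised) (value of joint any of heel, waist, toe below -0.005 m).
It fails at once if the bottle, brush or block is lifted, or moved more than 20 mm (distance of any of glue_bottle, brush, rubber_block from where it was at the start of the episode above 0.02 m).
It also fails if it takes over 42 s, if anything falls off the work surface, if the arm or the gripper's body presses on something with over 40 N, if the wrist force passes 120 N, or if a joint passes its speed limit or range.

## Robot

A 6-joint arm with a two-finger parallel gripper is mounted at the origin on the work surface. World frame = base frame: x ahead of the robot, y to its left, z up, the work surface at z = 0. Lengths are in mm, angles in degrees, forces in N, time in s.
With the tool pointing down it reaches from about 350 to 1000 mm from the base axis. Payload 7.1 kg.
Tool frame: the origin (TCP) lies midway between the tips of the shut fingers; the grasp point (between the pads) lies env.grip_point_offset behind it (env.grip_point_offset is the distance from the TCP to the grasp point, in mm); z points along the fingers, y is the line along which they close (so a half turn about z gives the same grasp; the last joint's range is limited). The gripper opens to 85 mm and grips with 20 to 120 N. Pads are 22 mm wide; open, the fingers measure 114 mm over their backs; the gripper's body (76 mm by 85 mm) begins 54 mm behind the grasp point. The pads swing forward as they close: fully open they stand 13 mm farther back than shut.
Start: joints at [67.151, 24.242, 93.386, -0, 62.372, -1.089], TCP at [231.677, 580.457, 231.319] pointing down, gripper open.
Joint ranges: [-172.04, 172.04], [-51.8, 120.97], [4.93, 147.93], [-75.15, 255.16], [6.16, 154.13], [-145.62, 145.62]. Speed limits (degrees/s): [136.94, 136.94, 172.46, 180, 180, 180].

## Interface

Orientations are given as [roll, pitch, yaw] about the fixed x, y, z axes, in that order (R = Rz(yaw) Ry(pitch) Rx(roll)).
In Python, from cell import env, camrig gives the robot as it stands (env), with the cameras (camrig).
- The arm moves only by the tool move_tool, called after "Call:" as a command line: name --argument value ..., lists and objects as JSON in quotes. Schema: {"type":"object","properties":{"steps":{"type":"string"},"grip_force":{"type":"number"},"only":{"type":"string"},"quiet":{"type":"boolean"},"lines":{"type":"string"}},"required":["steps"],"additionalProperties":false}. steps is a string of 1 to 5 rows, parted by semicolons, with the numbers parted by commas; each row has 7 numbers: dx, dy, dz in a scale on which 1.0 is 1000 mm, then a rotation vector rx, ry, rz in fractions of the full range, 1 being 90 degrees, then the opening from 0.0 (shut) to 1.0 (fully open); each row is the pose to reach, as a shift and turn from the pose commanded when the call began, along the tool's axes at that moment; what a row does not reach only later rows make up. A row lasts 1/10 s, in which the tool goes at most 50 mm and 8.59 degrees, less where a joint would pass 70% of its speed; a pose out of reach is approached as far as the arm can. The fingers move at their own pace and stop on an object; grip_force is the grip in N (left out, the last holds). Time passes only in rows, so rows that do not move let the fingers close. The tool returns the time, the measured TCP pose, the force, the opening and the grip force at its end. only (a regular expression) keeps the lines of the reply that match it, lines (a string "A,B") keeps lines A to B, and quiet returns only ok. No shift or turn number may pass 1 either way. Input that does not fit is refused with a message, and nothing moves.
- env.get_state(): the state, without advancing time (a new reading comes with each control period).
- camrig.snapshot(name): name is "side" or "top"; returns (picture, depth): 400x640x3 uint8, red, green, blue; 400x640 float32, mm along the optical axis (not along the pixel's ray), 0 where there is no reading.
- camrig.camera_model(name): a dict with "mtx" (3x3 intrinsics, pixels), "eye" and "attitude" of the camera in the world. Camera axes: x right, y up, looking along -z (the intrinsics and any distortion apply to the point x, -y, -z); pixel columns grow to the right and rows downward; lengths in mm; the calibration is good to about 2 mm. A picture is of the moment at which its call begins. camera_model takes no time and is no camera call.
- env.hand_in(): hands the job in; it is judged then, once.
The state is a dict: "t": time; "joint_pos": joint angles; "joint_vel": joint speeds; "joint_torque": joint torques, N m; "tcp_pos": TCP position; "tool_rot": TCP orientation; "contact_force": force on the tool from outside, world axes, zero at the start; "wrist_torque": the same for the moment, N m; "width": opening from 0.0 (shut) to 1.0 (fully open); "finger_force": force on a finger pad.
Only numpy, scipy, OpenCV 4.12 (cv2) and the standard library are available. Lean on these libraries where they do the work, as an engineer would, in place of code of your own. Each camera call takes 0.05 s, during which the arm holds its last target. There are 200 camera calls.

## Working session

There is one attempt and no reset: what is moved stays moved. The work goes in short steps, Python scripts to look and compute and a tool call to move; the robot and the scene stay as the last step left them, time stands still between calls to the robot, and variables do not carry over. Pictures are saved under pics/ and viewed, at most 10 in all, crops included, and the job is handed in when it is done.

```bash
ls; mkdir -p pics; python3 - <<'E'
from cell import env, camrig
import cv2,numpy as np
for n in("top","side"):
    p,d=camrig.snapshot(n); cv2.imwrite(f"pics/{n}0.png",p[:,:,::-1]); np.savez(f"{n}0.npz",p=p,d=d)
    print(n,camrig.camera_model(n))
s=env.get_state();print(s['t'],s['tcp_pos'],s['tool_rot'],s['contact_force'],s['width'])
E
```

```text
cell.py
pics
top {'mtx': array([[364.89887199,   0.        , 317.20222176],
       [  0.        , 364.89887199, 197.6849465 ],
       [  0.        ,   0.        ,   1.        ]]), 'eye': array([433.92230216,  26.29823017, 853.64163573]), 'attitude': array([ 8.58286601e+00, -5.05725788e-02, -9.13550144e+01])}
side {'mtx': array([[454.63937284,   0.        , 318.57389466],
       [  0.        , 454.63937284, 200.95980082],
       [  0.        ,   0.        ,   1.        ]]), 'eye': array([ 393.30096212, -593.50598298,  620.87564684]), 'attitude': array([ 50.83729644,  -0.54522256, -13.37297529])}
0.1 [231.49315364 580.00518914 230.62540045] [-1.79919471e+02  6.90238191e-04  1.58240310e+02] [ 0.43991977 -0.16140653  0.32743112] 0.9991949519764831
```

View pics/top0.png

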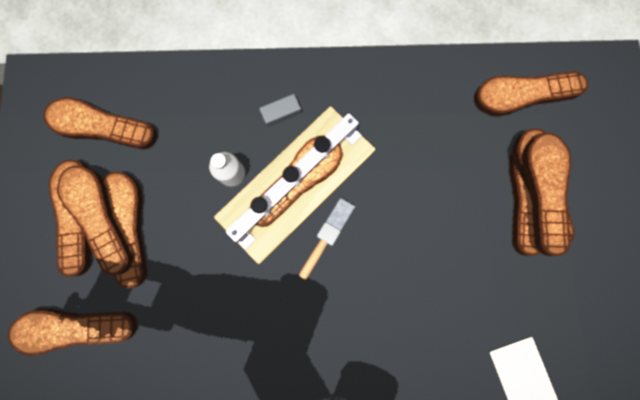

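View pics/side0.png

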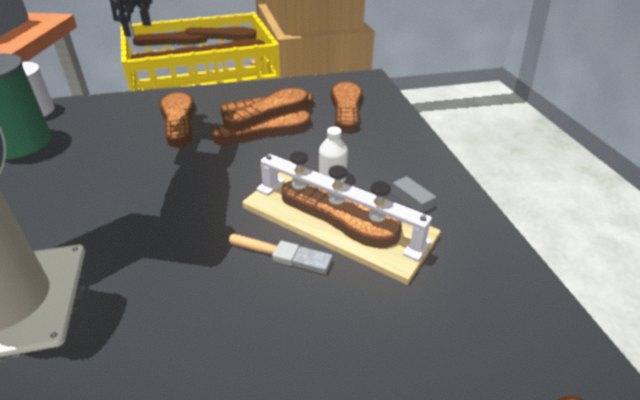

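Both views show the jig. In the top view the heads are at about (260,205) heel (grid end), (291,173) waist and (322,144) toe. In the side view they are at about (299,158), (338,172) and (380,188). The bottle is at (227,168) top, the block at (280,108) and the brush at (325,240).

```bash
cat > h.py <<'E'
import numpy as np,cv2
from scipy.spatial.transform import Rotation as Ro
from cell import env, camrig
def cam(n):
    c=camrig.camera_model(n); return c['mtx'],np.array(c['eye']),Ro.from_euler('xyz',c['attitude'],degrees=True).as_matrix()
def rays(n,uv):
    K,e,R=cam(n); uv=np.atleast_2d(uv).astype(float)
    r=np.c_[(uv[:,0]-K[0,2])/K[0,0],-(uv[:,1]-K[1,2])/K[1,1],-np.ones(len(uv))]
    return e,r@R.T
def cloud(n,d):
    v,u=np.mgrid[:400,:640]; e,r=rays(n,np.c_[u.ravel(),v.ravel()])
    return (e+r*d.ravel()[:,None]).reshape(400,640,3)
def tri(n1,p1,n2,p2):
    e1,r1=rays(n1,p1);e2,r2=rays(n2,p2);r1=r1[0];r2=r2[0]
    s=np.linalg.lstsq(np.c_[r1,-r2],e2-e1,rcond=None)[0]
    a=e1+s[0]*r1;b=e2+s[1]*r2
    return (a+b)/2,np.linalg.norm(a-b)
E
python3 - <<'E'
from h import *
seeds={'top':[(260,205),(291,173),(322,144)],'side':[(299,158),(338,172),(380,188)]}
cen={}
for n in seeds:
    f=np.load(n+'0.npz');p,d=f['p'],f['d'];P=cloud(n,d)
    m=((p.max(2)<75)&(P[...,2]>105)&(d>0)).astype(np.uint8)
    k,l,st,c=cv2.connectedComponentsWithStats(m)
    for s in seeds[n]:
        i=[j for j in range(1,k) if np.hypot(*(c[j]-s))<10 and st[j,4]>20]
        for j in i:
            q=P[l==j]; t=q[q[:,2]>np.percentile(q[:,2],60)]
            print(n,s,c[j].round(1),st[j],'med',np.median(q,0).round(1),'zpct',np.percentile(q[:,2],[5,50,90]).round(1),'topface',t.mean(0).round(1))
    # surroundings: high points cluster check
    h=(P[...,2]>20)&(d>0)&(np.hypot(P[...,0]-500,P[...,1])<300)
E
python3 - <<'E'
from h import *
# obstacle heights near the jig
f=np.load('top0.npz');P=cloud('top',f['d'])
for nm,uv in dict(bottle=(220,160),block=(280,108),brush=(335,222),bar1=(236,233),bar2=(349,120)).items():
    print(nm,P[uv[1],uv[0]].round(0))
K=8
for nm,(u,v) in dict(h=(260,205),w=(291,173),t=(322,144)).items():
    cv2
im=np.hstack([cv2.resize(f['p'][90:270,200:390],None,fx=2.1,fy=2.1,interpolation=2),])
g=np.load('side0.npz')['p'][130:280,230:450]
im2=cv2.resize(g,(399,378),interpolation=2)
cv2.imwrite('pics/crop.png',np.hstack([cv2.resize(im,(399,378)),im2])[:,:,::-1])
E
```

```text
top (260, 205) [259.  204.6] [251 197  16  15 177] med [531.5 140.  128.3] zpct [126.  128.3 130.2] topface [532.1 141.1 129.7]
top (291, 173) [290.7 173.8] [283 166  16  16 176] med [592.9  75.1 130.1] zpct [127.9 130.1 131.6] topface [593.   75.6 131.3]
top (322, 144) [321.8 143.9] [315 137  15  15 178] med [654.5  10.7 129.5] zpct [127.4 129.5 130.9] topface [654.5  10.  130.7]
side (299, 158) [299.3 158.1] [291 153  16  11  97] med [533.7 132.8 126.8] zpct [120.8 126.8 128.1] topface [534.1 138.9 127.9]
side (338, 172) [339.  172.4] [330 167  17  11  83] med [595.7  66.8 128.1] zpct [123.  128.1 130. ] topface [596.6  73.  129.7]
side (380, 188) [380.8 188.5] [371 182  19  14 180] med [654.9   4.2 128.3] zpct [122.  128.3 129.6] topface [655.3   8.8 129.3]
bottle [627. 221. 124.]
block [775. 106.  32.]
brush [503. -17.  19.]
bar1 [478. 192.  99.]
bar2 [716. -50.  99.]
```

View pics/crop.png

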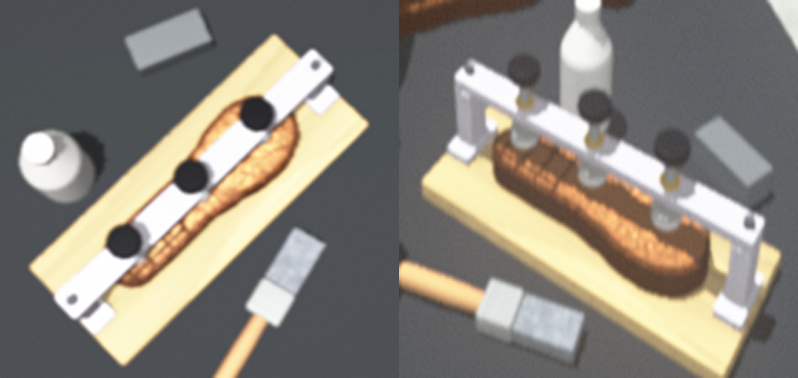

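Units first: shifts go in shares of 1000 mm and turns go in shares of 90 degrees. So -200 mm is -0.2, -160 mm is -0.16.

```bash
cat >> h.py <<'E'
def go(t):
    s=env.get_state();R=Ro.from_euler('xyz',s['tool_rot'],degrees=True).as_matrix()
    print('t',round(s['t'],2),'tcp',np.round(s['tcp_pos'],1),'F',np.round(s['contact_force'],2),'w',round(s['width'],2),'delta tool',(R.T@(np.array(t)-s['tcp_pos'])).round(1))
E
python3 -c "
from h import *
go([532,140,180])"
```

```text
t 0.1 tcp [231.5 580.  230.6] F [ 0.44 -0.16  0.33] w 1.0 delta tool [-442.2 -297.2   51. ]
```

Call:
move_tool --steps "-0.04,-0.027,0.01,0,0,0,0;-0.08,-0.054,0.02,0,0,0,0;-0.12,-0.081,0.03,0,0,0,0;-0.16,-0.108,0.03,0,0,0,0;-0.2,-0.135,0.03,0,0,0,0"

```text
t: 0.6
tcp_pos: [367.7, 379.0, 200.7]
tool_rot: [-179.9, -0.0, 158.3]
contact_force: [1.8, 0.7, -0.1]
width: 0.142
finger_force: 0.0
```

```bash
python3 -c "
from h import *
go([532,140,180])"
```

```text
t 0.6 tcp [367.7 379.  200.7] F [ 1.83  0.69 -0.07] w 0.14 delta tool [-241.1 -161.1   20.8]
```

Call:
move_tool --steps "-0.04,-0.027,0,0,0,0,0;-0.08,-0.054,0,0,0,0,0;-0.12,-0.081,0,0,0,0,0;-0.16,-0.108,0,0,0,0,0;-0.2,-0.134,0,0,0,0,0"

```text
t: 1.1
tcp_pos: [504.0, 180.4, 201.2]
tool_rot: [-180.0, -0.0, 158.2]
contact_force: [-0.4, 1.1, -0.0]
width: -0.0
finger_force: 0.0
```

Call:
move_tool --steps "-0.02,-0.013,0,0,0,0,0;-0.037,-0.024,0.01,0,0,0,0;-0.037,-0.024,0.03,0,0,0,0;-0.037,-0.024,0.03,0,0,0,0;-0.037,-0.024,0.03,0,0,0,0"

```text
t: 1.6
tcp_pos: [528.4, 146.3, 171.0]
tool_rot: [-179.9, -0.1, 158.2]
contact_force: [0.5, -0.9, -0.1]
width: 0.001
finger_force: 0.0
```

```bash
python3 -c "
from h import *
go([532,140,150])
for n in('top','side'):
    p,d=camrig.snapshot(n); cv2.imwrite(f'pics/{n}1.png',p[:,:,::-1]) 
    np.savez(n+'1.npz',p=p,d=d)
a=cv2.imread('pics/side1.png')[60:260,200:470]
cv2.imwrite('pics/c1.png',cv2.resize(a,(800,592),interpolation=2))"
```

```text
t 1.6 tcp [528.4 146.3 171. ] F [ 0.49 -0.89 -0.14] w 0.0 delta tool [-5.7 -4.5 21. ]
```

View pics/c1.png

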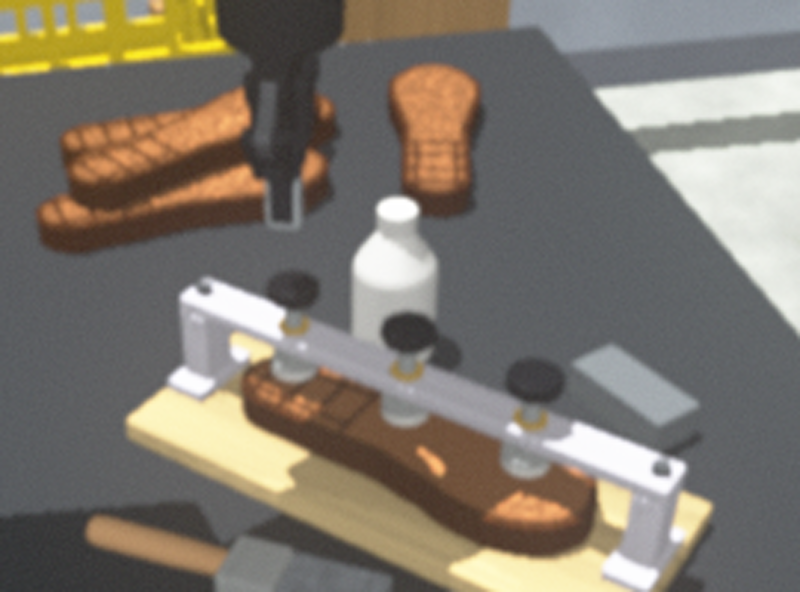

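The closed fingertip, at about (283,225) in the crop, hangs just above and slightly behind the heel head at (293,290). The remaining correction of about 6 mm agrees with this.

Scaled: 36 mm is 0.036, 34 mm is 0.034.

Call:
move_tool --steps "-0.006,-0.004,0.012,0,0,0,0;-0.006,-0.004,0.024,0,0,0,0;-0.006,-0.004,0.034,0,0,0,0;-0.006,-0.004,0.036,0,0,0,0;-0.006,-0.004,0.036,0,0,0,0"

```text
t: 2.2
tcp_pos: [532.5, 140.3, 134.5]
tool_rot: [-179.9, -0.1, 158.2]
contact_force: [-0.2, -0.4, -0.6]
width: -0.003
finger_force: 0.0
```

```bash
python3 -c "
from h import *
go([532,140,130])"
```

```text
t 2.2 tcp [532.5 140.3 134.5] F [-0.17 -0.37 -0.57] w -0.0 delta tool [ 0.3 -0.5  4.5]
```

Call:
move_tool --steps "0,0,0.002,0,0,0,0;0,0,0.004,0,0,0,0;0,0,0.006,0,0,0,0;0,0,0.008,0,0,0,0;0,0,0.01,0,0,0,0"

```text
t: 2.7
tcp_pos: [533.1, 140.4, 125.4]
tool_rot: [180.0, 0.0, 158.2]
contact_force: [-0.1, 0.4, 2.5]
width: -0.006
finger_force: 1.3
```

```bash
python3 -c "
from h import *
go([532,140,112])"
```

```text
t 2.7 tcp [533.1 140.4 125.4] F [-0.1   0.39  2.53] w -0.01 delta tool [ 0.9 -0.8 13.4]
```

Contact is made with about 2.5 N of drag, so I continue.

Scaled: 10 mm is 0.01, 8 mm is 0.008.

Call:
move_tool --steps "0,0,0.002,0,0,0,0;0,0,0.004,0,0,0,0;0,0,0.006,0,0,0,0;0,0,0.008,0,0,0,0;0,0,0.01,0,0,0,0"

```text
t: 3.2
tcp_pos: [533.1, 140.4, 115.2]
tool_rot: [180.0, 0.0, 158.2]
contact_force: [-0.9, 0.3, 2.7]
width: 0.002
finger_force: 1.3
```

Call:
move_tool --steps "0,0,0.001,0,0,0,0;0,0,0.002,0,0,0,0;0,0,0.003,0,0,0,0;0,0,0.003,0,0,0,0"

```text
t: 3.6
tcp_pos: [533.0, 140.4, 112.2]
tool_rot: [-180.0, 0.0, 158.2]
contact_force: [0.3, -0.4, 1.1]
width: 0.001
finger_force: 0.3
```

Scaled: 2 mm is 0.002, 1 mm is 0.001.

Call:
move_tool --steps "0,0,0.001,0,0,0,0;0,0,0.002,0,0,0,0;0,0,0.002,0,0,0,0"

```text
t: 3.9
tcp_pos: [533.1, 140.4, 110.6]
tool_rot: [180.0, 0.0, 158.2]
contact_force: [-1.8, -0.2, 6.1]
width: 0.001
finger_force: 3.2
```

Call:
move_tool --steps "0,0,0.001,0,0,0,0;0,0,0.001,0,0,0,0"

```text
t: 4.1
tcp_pos: [533.0, 140.4, 109.7]
tool_rot: [180.0, 0.0, 158.2]
contact_force: [-1.7, -1.3, 7.9]
width: -0.0
finger_force: 3.7
```

The heel pad is seated: force rose past 5 N along the cap's spring slope. Next I lift and move to the waist.

Scaled: -80 mm is -0.08, -60 mm is -0.06.

Call:
move_tool --steps "0,0,-0.01,0,0,0,0;0,0,-0.036,0,0,0,0;-0.025,-0.012,-0.04,0,0,0,0;-0.06,-0.028,-0.04,0,0,0,0;-0.08,-0.038,-0.036,0,0,0,0"

```text
t: 4.6
tcp_pos: [595.2, 74.1, 146.7]
tool_rot: [179.9, 0.1, 158.2]
contact_force: [-0.2, 0.4, 0.6]
width: 0.002
finger_force: 0.0
```

Call:
move_tool --steps "0,0,0.004,0,0,0,0;0,0,0.01,0,0,0,0;0,0,0.01,0,0,0,0"

```text
t: 4.9
tcp_pos: [591.4, 75.9, 134.1]
tool_rot: [-179.9, -0.2, 158.3]
contact_force: [0.0, 0.5, -0.8]
width: -0.0
finger_force: 0.0
```

```bash
python3 -c "
from h import *
go([593,75.4,130])"
```

```text
t 4.9 tcp [591.4  75.9 134.1] F [ 0.04  0.47 -0.77] w -0.0 delta tool [-1.6  0.1  4.1]
```

Scaled: 10 mm is 0.01, 8 mm is 0.008.

Call:
move_tool --steps "-0.001,0,0.002,0,0,0,0;-0.001,0,0.004,0,0,0,0;-0.001,0,0.006,0,0,0,0;-0.001,0,0.008,0,0,0,0;-0.001,0,0.01,0,0,0,0"

```text
t: 5.4
tcp_pos: [594.0, 75.4, 125.4]
tool_rot: [180.0, -0.0, 158.2]
contact_force: [0.5, 1.9, 3.0]
width: -0.005
finger_force: 1.3
```

Call:
move_tool --steps "0,0,0.002,0,0,0,0;0,0,0.004,0,0,0,0;0,0,0.006,0,0,0,0;0,0,0.008,0,0,0,0;0,0,0.01,0,0,0,0"

```text
t: 5.9
tcp_pos: [594.2, 75.1, 115.2]
tool_rot: [180.0, 0.0, 158.2]
contact_force: [-0.5, 2.5, 2.9]
width: -0.002
finger_force: 1.3
```

Call:
move_tool --steps "0,0,0.001,0,0,0,0;0,0,0.002,0,0,0,0;0,0,0.003,0,0,0,0;0,0,0.003,0,0,0,0"

```text
t: 6.3
tcp_pos: [594.2, 74.9, 112.1]
tool_rot: [-180.0, 0.0, 158.2]
contact_force: [1.4, 0.7, 1.4]
width: -0.002
finger_force: 0.3
```

Scaled: 3 mm is 0.003, 2 mm is 0.002.

Call:
move_tool --steps "0,0,0.001,0,0,0,0;0,0,0.002,0,0,0,0;0,0,0.003,0,0,0,0;0,0,0.003,0,0,0,0"

```text
t: 6.7
tcp_pos: [594.2, 74.9, 109.8]
tool_rot: [-180.0, 0.0, 158.2]
contact_force: [-2.1, 0.0, 8.5]
width: 0.003
finger_force: 3.7
```

```bash
python3 -c "
from h import *
go([654.5,10.3,109])"
```

```text
t 6.7 tcp [594.2  74.9 109.8] F [-2.12  0.04  8.53] w 0.0 delta tool [-79.9 -37.7   0.8]
```

The waist is seated at 8.5 N. The toe is next.

Scaled: -80 mm is -0.08, -60 mm is -0.06.

Call:
move_tool --steps "0,0,-0.01,0,0,0,0;0,0,-0.036,0,0,0,0;-0.025,-0.012,-0.04,0,0,0,0;-0.06,-0.028,-0.04,0,0,0,0;-0.08,-0.038,-0.036,0,0,0,0"

```text
t: 7.2
tcp_pos: [656.5, 8.5, 146.8]
tool_rot: [180.0, 0.2, 158.2]
contact_force: [-0.3, 0.8, 0.7]
width: -0.003
finger_force: 0.0
```

Call:
move_tool --steps "0,0,0.004,0,0,0,0;0,0,0.01,0,0,0,0;0,0,0.01,0,0,0,0"

```text
t: 7.5
tcp_pos: [652.7, 10.6, 134.0]
tool_rot: [-179.9, -0.2, 158.3]
contact_force: [-0.3, -0.3, -0.6]
width: 0.004
finger_force: 0.0
```

Call:
move_tool --steps "0,0,0.002,0,0,0,0;0,0,0.004,0,0,0,0;0,0,0.006,0,0,0,0;0,0,0.008,0,0,0,0;0,0,0.01,0,0,0,0"

```text
t: 8.0
tcp_pos: [654.3, 10.5, 125.4]
tool_rot: [180.0, -0.0, 158.2]
contact_force: [-0.6, 1.1, 1.7]
width: 0.002
finger_force: 1.3
```

```bash
python3 -c "
from h import *
go([654.5,10.3,112])"
```

```text
t 8.0 tcp [654.3  10.5 125.4] F [-0.62  1.15  1.7 ] w 0.0 delta tool [-0.3 -0.1 13.4]
```

Scaled: 10 mm is 0.01, 8 mm is 0.008.

Call:
move_tool --steps "0,0,0.002,0,0,0,0;0,0,0.004,0,0,0,0;0,0,0.006,0,0,0,0;0,0,0.008,0,0,0,0;0,0,0.01,0,0,0,0"

```text
t: 8.5
tcp_pos: [654.5, 10.2, 115.2]
tool_rot: [180.0, 0.0, 158.2]
contact_force: [-0.7, 2.3, 2.9]
width: -0.0
finger_force: 1.3
```

Call:
move_tool --steps "0,0,0.001,0,0,0,0;0,0,0.002,0,0,0,0;0,0,0.003,0,0,0,0;0,0,0.003,0,0,0,0"

```text
t: 8.9
tcp_pos: [654.4, 10.0, 112.2]
tool_rot: [-180.0, 0.0, 158.2]
contact_force: [0.2, 1.0, 0.9]
width: -0.0
finger_force: 0.4
```

Call:
move_tool --steps "0,0,0.001,0,0,0,0;0,0,0.002,0,0,0,0;0,0,0.003,0,0,0,0;0,0,0.003,0,0,0,0"

```text
t: 9.3
tcp_pos: [654.4, 9.9, 109.8]
tool_rot: [-180.0, 0.0, 158.2]
contact_force: [-2.8, 0.3, 7.8]
width: -0.0
finger_force: 3.6
```

Scaled: -110 mm is -0.11, -80 mm is -0.08.

Call:
move_tool --steps "0,0,-0.01,0,0,0,0;0,0,-0.04,0,0,0,0;0,0,-0.08,0,0,0,0;0,0,-0.11,0,0,0,0;0,0,-0.11,0,0,0,0"

```text
t: 9.8
tcp_pos: [657.1, 9.9, 224.8]
tool_rot: [179.8, 0.5, 158.2]
contact_force: [0.6, 0.6, 0.0]
width: -0.0
finger_force: 0.0
```

```bash
python3 -c "
from h import *
go([654,10,220])
p,d=camrig.snapshot('side');P=cloud('side',d)
for x,y in((533,140),(594,75),(654.5,10)):
    m=(np.hypot(P[...,0]-x,P[...,1]-y)<14)&(P[...,2]>98)&(P[...,2]<140)&(p.max(2)<75)
    print(m.sum(),np.percentile(P[m][:,2],[50,80]).round(1))
a=p[60:260,200:470,::-1]
cv2.imwrite('pics/c2.png',cv2.resize(a,(800,592),interpolation=2))"
```

```text
t 9.8 tcp [657.1   9.9 224.8] F [0.6  0.58 0.05] w -0.0 delta tool [ 2.9 -1.   4.7]
12 [110.8 112.2]
11 [110.  112.7]
110 [112.4 113.1]
```

View pics/c2.png

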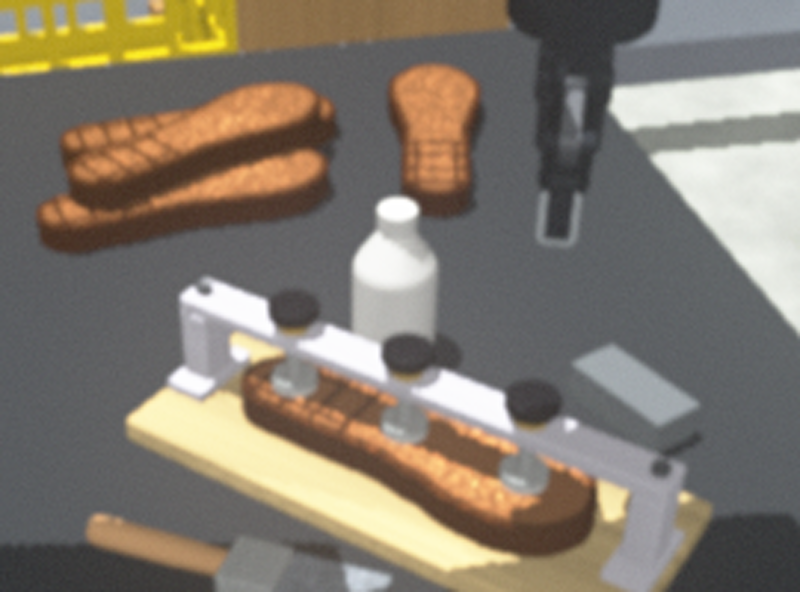

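All three heads now sit low, at crop positions (293,310), (408,355) and (533,402), with head tops at about 112 mm. The bottle, brush and block have not moved and the tool is clear.

Call:
move_tool --steps "0,0,0,0,0,0,0;0,0,0,0,0,0,0"

```text
t: 10.05
tcp_pos: [653.3, 10.0, 217.7]
tool_rot: [-179.9, -0.2, 158.2]
contact_force: [-0.7, 0.2, -0.1]
width: 0.003
finger_force: 0.0
```

```bash
python3 -c "
from cell import env, camrig
print(env.hand_in())"
```

```text
the job is handed in; nothing more can be done
None
```

I pressed the heel, waist and toe plungers down in that order, each with about 8 N. I left all three down and handed the job in at about 10 s; the hand-in returned no verdict.

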